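# Find the tight spot of a paper trimmer's sliding head

### The job

The sliding head of the paper trimmer drags somewhere along its rail. Lift the eraser off the trimmer and lay it on the desk, then take the head by its grip and slide it slowly and gently along its full travel, first until it bears lightly on the left rubber stop, then across until it bears lightly on the right one, without ramming the stops, feeling how hard it drags on the way. Leave the head standing, let go, on the spot where it dragged hardest, so that I can see where to clean the rail; leave the other things on the desk alone.

Things in the scene. Friction and masses are not known exactly. Their poses are not given: they have to be found in the camera images.
- trimmer: Paper trimmer, fast on the desk: grey gridded board 190 (own x) x 424 (own y) mm, top 18 mm above the desk. Origin: centre of its underside. Own +x points away from the robot, own +y to the robot's left along the rail; yaw between -0.35 and 0. The desk in front of the board (own x -110 to -190 mm, own y within 100 mm) is bare.
- trimmer_rail: Aluminium rail fixed on the board along own y, 28 mm wide, 362 mm long, with a black end block 34 mm high at either end. Origin: under the rail's middle, on the board's top, 45 mm beyond the board's centre; axes as the trimmer's. Each block has a rubber stop, 12 mm across, that faces the head and gives 1 mm for 8 N, 4 mm at most. Dried glue hidden in the rail's slot makes tight places.
- runner (a joint): Position of the head along the rail, m: 0 where it just meets the left (+y) rubber stop, 0.280 where it just meets the right (-y) one; grows to the right, along the trimmer's own -y; 0.140 is the rail's middle. The worst tight place has its middle between 0.045 and 0.235, elsewhere in every start; a lighter one may lie anywhere.
- cutter_head: Black sliding head astride the rail, 90 mm across the rail x 66 mm along it, 4 to 34 mm above the board, grey grip on top. Origin: on the rail's centre line, at the board's top. It slides with 1 to 2 N on clean rail, with 10 to 16 N on the worst place (about 30 mm of its travel) and with 3 to 6 N on up to two lighter places 60 mm or more from the worst. It stays where it is left.
- head_grip (a point): Centre of the head's grip, a rounded grey block 46 mm (own x, across the rail) x 30 mm (own y, along the rail) that stands 34 mm above the head's flat top. This point is 70 mm above the desk, 18 mm above the head's top and 16 mm below the grip's top. Grip it from above with the fingers along the rail on its 30 mm width.
- eraser_center (a point): Centre of the loose white eraser in a blue sleeve, 20 x 44 x 12 mm (own x, y, z), 22 g, lying flat on the trimmer's board in front of the right half of the rail, in the way of the head. Its long side (own y) lies roughly across the rail, so the fingers take its 20 mm width along the rail. 24 mm above the desk at the start.
- stapler: Blue stapler, 36 x 148 x 51 mm, loose on the desk near the front right. Bystander. Origin: centre of its underside.
- rubber_stamp: Wooden rubber stamp standing upright, 25 x 48 x 67 mm, loose on the desk just behind the rail, left of its middle. Bystander. Origin: centre of its underside.
Mind the look-alikes: they are no part of the job. Of the things like the part that bears eraser_center, leave any that is purple; of the rest the larger one is meant.

How it is judged:
By the outcome, as a careful person would: the job done as asked, in the order asked, and still so for the second after the job is handed in, with the robot touching nothing.
It also fails if it takes over 72 s, if anything falls off the work surface, if the arm or the gripper's body presses on something with over 40 N, if the wrist force passes 120 N, or if a joint passes its speed limit or range.

### The arm

A 7-joint arm with a two-finger parallel gripper is mounted at the origin on a cart in front of the work surface, level with it; the furniture and walls round the work are solid. World frame = base frame: x ahead of the robot, y to its left, z up, the work surface at z = 0. Lengths are in m, angles in rad, forces in N, time in s.
With the tool pointing down it reaches from about 0.35 to 0.9 m from the base axis. Payload 8.1 kg.
Tool frame: the origin (TCP) lies at the very end of the fingers, on their centre line; the grasp point (between the pads) lies 19 mm behind it; z points along the fingers, x is the direction in which the jaws open and shut, and the axes are right-handed (so a half turn about z gives the same grasp; the last joint's range is limited). The gripper opens to 85 mm and grips with 20 to 120 N. Pads are 22 mm wide; open, the fingers measure 114 mm over their backs; the gripper's body (76 mm by 85 mm) begins 54 mm behind the grasp point. The pads swing forward as they close: fully open they stand 13 mm farther back than shut.
Start: joints at [-1.309, 0.434, 0.025, 1.573, -0.012, 1.134, -0.075], TCP at [0.223, 0.584, 0.231] pointing down, gripper open.
Joint ranges: [-2.62, 2.62], [-0.44, 2.09], [-1.27, 1.32], [0.08, 2.57], [-1.32, 4.46], [0.12, 2], [-2.74, 2.74]. Speed limits (rad/s): [2.22, 2.22, 3.01, 3.01, 3.14, 3.14, 3.14].

### API

Orientations are given as a rotation vector (axis times angle).
In Python, from plant import robot gives the robot as it stands. Calls block until the motion is done:
- robot.reach(position, orientation): joint-space move of the TCP to a pose.
- robot.servo_line(position, ori=None, velocity=0.15, contact_N=None): straight line of the TCP; ori=None keeps the orientation; velocity is the mean speed in m/s. With contact_N (N) it stops when the force on the tool has changed by that much, and returns True; else False.
- robot.move_j(angles): joint-space move.
- robot.gripper_to(opening, squeeze=None): opening from 0.0 (shut) to 1.0 (fully open); squeeze is the grip in N (None keeps the last); returns when the fingers have stopped.
- robot.dwell(seconds).
- robot.ik(position, orientation): joint angles nearest the present ones, or None.
- robot.get_obs(): the state.
- robot.camera(name): name is "side" or "top" or "wrist"; returns a dict with "color" (480x640x3 uint8, red, green, blue), "camera_matrix" (3x3 intrinsics, pixels), "world_from_camera" (4x4, takes a point from camera to world coordinates); the wrist camera has in their place "T_tool_cam" (4x4, takes a point from camera to tool coordinates, whose origin is the TCP and whose axes are the tool frame's). Camera axes: x right, y up, looking along -z (the intrinsics and any distortion apply to the point x, -y, -z); pixel columns grow to the right and rows downward; lengths in m; the calibration is good to about 2 mm. A picture is of the moment at which its call begins: read the wrist's pose just before it. There is no depth.
A pose or a line that the arm cannot do raises robot.Unreachable and nothing moves.
- robot.sign_off(): hands the job in, once; it reports no verdict.
Trained networks look in a picture, given as the dict that the camera call returned (one of the last four; its "shot" number tells which), for a name from the list of things; names that differ only in an ending like _2 or _b are one class to them, and where a whole thing is asked for, a point or a joint stands for the part that bears it (a point fixed in the world has none). Each returns a list of dicts, best first, with "score" (0 to 1); they miss things now and then, are a little off and sometimes report something else, mostly with a low value. They report only what shows in the picture. A call takes as long as a camera call. They do not tell look-alikes from the thing itself.
- robot.spot_in(picture, label): "uv" ([column, row] in pixels, amid what is visible of it).
- robot.masks_of(picture, label): "mask" (480x640 bool, what is visible of it) and "uv" ([column, row] in pixels, amid what is visible of it).
The state is a dict: "time": time; "joint_pos": joint angles; "qvel": joint speeds; "joint_efforts": joint torques, N m; "position": TCP position; "eef_rot": TCP orientation; "wrist_force": force on the tool from outside, world axes, zero at the start; "torque": the same for the moment, N m; "width": opening from 0.0 (shut) to 1.0 (fully open).
Only numpy, scipy, OpenCV 4.12 (cv2) and the standard library are available. Lean on these libraries where they do the work, as an engineer would, in place of code of your own. Each camera call takes 0.05 s, during which the arm holds its last target.

## Working session

There is one attempt and no reset: what is moved stays moved. The work goes in short steps, each a Python script; the robot and the scene stay as the last script left them, time stands still between calls to the robot, and variables do not carry over. Pictures are saved under pics/ and viewed, and the job is handed in when it is done.

```bash
ls; mkdir -p pics; python3 - <<'E'
from plant import robot
import cv2,numpy as np
o=robot.get_obs();print(o['time'],o['position'],o['eef_rot'],o['width'],o['wrist_force'])
for n in['top','side']:
    p=robot.camera(n);cv2.imwrite(f'pics/{n}0.png',p['color'][:,:,::-1]);print(n,p['camera_matrix'],p['world_from_camera'],[k for k in p])
    for l in['eraser_center','head_grip','trimmer','trimmer_rail','stapler','rubber_stamp']:
        print(l,[(np.round(d['uv'],1).tolist(),round(d['score'],2)) for d in robot.spot_in(p,l)])
print(robot.get_obs()['time'])
E
```

```text
pics
0.0 [0.22282409 0.58337403 0.23051158] [ 2.58675591e+00  1.78098912e+00 -1.94677903e-03] 0.9981591888705926 [ 0.17085455 -0.57452699  0.78663149]
top [[595.67277664   0.         315.86296449]
 [  0.         595.67277664 240.16810587]
 [  0.           0.           1.        ]] [[-0.00708245  0.99901815 -0.04373306  0.45346787]
 [-0.99993758 -0.00669746  0.00894356 -0.00705823]
 [ 0.00864188  0.04379367  0.99900322  1.19343653]
 [ 0.          0.          0.          1.        ]] ['color', 'camera_matrix', 'world_from_camera', 'shot']
eraser_center [([284.9, 241.9], 0.7), ([370.9, 332.1], 0.52), ([290.5, 316.7], 0.43)]
head_grip [([200.3, 202.8], 0.79), ([224.6, 156.3], 0.39)]
trimmer [([245.6, 231.6], 0.81)]
trimmer_rail [([266.8, 211.7], 0.62)]
stapler [([422.1, 286.5], 0.89)]
rubber_stamp [([228.1, 158.5], 0.93), ([198.5, 205.3], 0.68)]
side [[464.4846972    0.         318.80124265]
 [  0.         464.4846972  232.22107452]
 [  0.           0.           1.        ]] [[ 0.85060348  0.31637005 -0.4199806   0.17241913]
 [-0.52573562  0.49850171 -0.68927361 -0.57962656]
 [-0.00870448  0.80709729  0.59035429  0.57003217]
 [ 0.          0.          0.          1.        ]] ['color', 'camera_matrix', 'world_from_camera', 'shot']
eraser_center [([250.2, 351.4], 0.63), ([292.6, 248.0], 0.49)]
head_grip [([290.9, 189.1], 0.65)]
trimmer [([289.4, 239.8], 0.91)]
trimmer_rail []
stapler [([329.3, 364.5], 0.72), ([290.2, 189.1], 0.46)]
rubber_stamp [([338.2, 192.7], 0.86)]
0.7
```

View pics/top0.png

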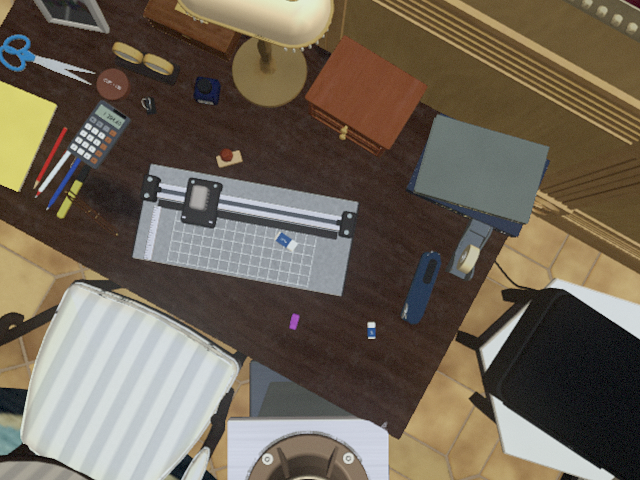

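View pics/side0.png

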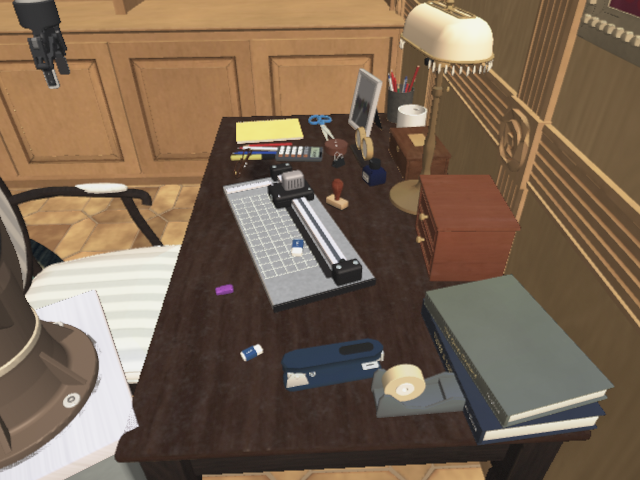

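```bash
python3 - <<'E'
import cv2
a=cv2.imread('pics/top0.png')[130:370,140:460]
cv2.imwrite('pics/top0c.png',cv2.resize(a,None,fx=2.5,fy=2.5,interpolation=3))
E
```

```text
(no output)
```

View pics/top0c.png

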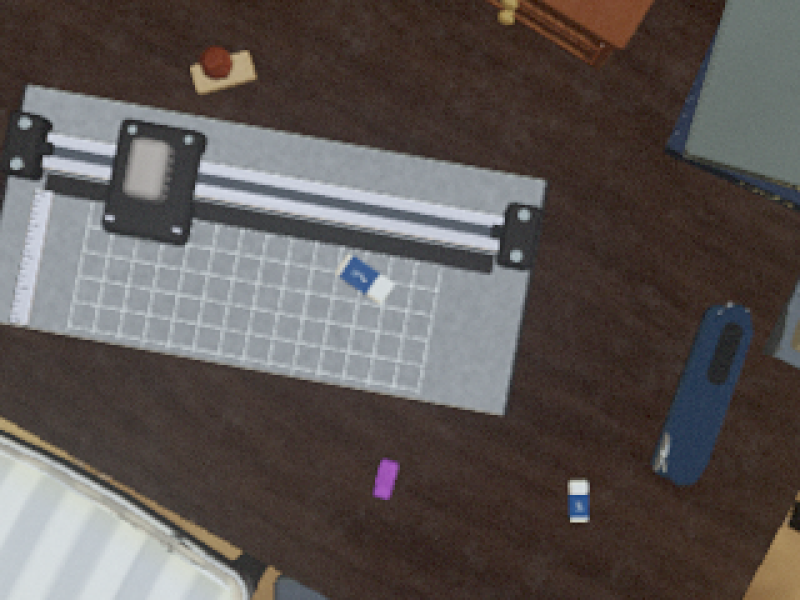

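```bash
cat > h.py <<'E'
import numpy as np,cv2
from scipy.spatial.transform import Rotation as R
from scipy.optimize import least_squares
def ray(p,uv,T=None):
    T=p['world_from_camera'] if T is None else T
    K=p['camera_matrix'];d=np.array([(uv[0]-K[0,2])/K[0,0],-(uv[1]-K[1,2])/K[1,1],-1.])
    return T[:3,3],T[:3,:3]@d
def at_z(p,uv,z,T=None):
    c,d=ray(p,uv,T);return c+d*(z-c[2])/d[2]
def tri(rays):
    A=np.zeros((3,3));b=np.zeros(3)
    for c,d in rays:
        d=d/np.linalg.norm(d);P=np.eye(3)-np.outer(d,d);A+=P;b+=P@c
    x=np.linalg.solve(A,b)
    return x,[np.linalg.norm(np.cross(x-c,d/np.linalg.norm(d))) for c,d in rays]
def wristT(p,o):
    T=np.eye(4);T[:3,:3]=R.from_rotvec(o['eef_rot']).as_matrix();T[:3,3]=o['position'];return T@p['T_tool_cam']
def down(a):  # tool z down, tool x at world angle a
    x=np.array([np.cos(a),np.sin(a),0]);z=np.array([0,0,-1.]);return R.from_matrix(np.c_[x,np.cross(z,x),z]).as_rotvec()
E
python3 - <<'E'
from plant import robot
from h import *
p=robot.camera('top');s=robot.camera('side')
C=[at_z(p,u,.018) for u in[(150.4,164),(358.4,202),(341.6,295.6),(133.5,258)]]
for c in C:print(np.round(c,4))
c=sum(C)/4;print(c,[np.linalg.norm(C[i]-C[(i+1)%4]) for i in range(4)])
e=C[0]-C[1]+C[3]-C[2];yaw=np.arctan2(-e[0],e[1]);print('yaw',yaw)
print('erasers',[at_z(p,u,z) for u,z in[((286,241),.024),((294,321),.008),((371,330),.01)]],'grip',at_z(p,(198,197),.086))
print(tri([ray(p,(286,241)),ray(s,(297.5,247))]),'grip',tri([ray(p,(198.5,197)),ray(s,(292,181))]))
print('stapler',at_z(p,(422,286.5),.03),'stamp',at_z(p,(228,158),.03))
T=R.from_euler('z',-yaw).as_matrix()
for n,q in[('purple',at_z(p,(294,321),.006)),('small',at_z(p,(371,330),.006)),('eraser',at_z(p,(286,241),.024)),('stamp',at_z(p,(228,158),.03)),('grip',at_z(p,(198,197),.086))]:print(n,np.round(T@(q-c),4))
w=robot.camera('wrist');print(w['T_tool_cam'],w['camera_matrix'])
E
```

```text
[0.6582 0.3092 0.018 ]
[ 0.5801 -0.1024  0.018 ]
[ 0.3954 -0.0675  0.018 ]
[0.4722 0.3415 0.018 ]
[0.5264722  0.12020362 0.018     ] [np.float64(0.4190120306576413), np.float64(0.1879683730984183), np.float64(0.41607744267030433), np.float64(0.18875770081308402)]
yaw -0.18661427049832482
erasers [array([0.50341964, 0.04114189, 0.024     ]), array([0.34548312, 0.02674553, 0.008     ]), array([ 0.32676069, -0.1254132 ,  0.01      ])] grip [0.58394901 0.20212411 0.086     ]
(array([0.50314095, 0.04142778, 0.02172615]), [np.float64(0.0004220189392018829), np.float64(0.00042201893920192367)]) grip (array([0.58567486, 0.20640229, 0.06142372]), [np.float64(0.0013033553423408477), np.float64(0.0013033553423406827)])
stapler [ 0.41251177 -0.22395709  0.03      ] stamp [0.66712405 0.15398835 0.03      ]
purple [-0.1607 -0.1254 -0.012 ]
small [-0.151  -0.2789 -0.012 ]
eraser [-0.008 -0.082  0.006]
stamp [0.1319 0.0593 0.012 ]
grip [0.0413 0.0912 0.068 ]
[[ 9.99999551e-01  1.93905765e-04 -9.27180727e-04 -1.47721298e-03]
 [-5.25779956e-05 -9.65951947e-01 -2.58721537e-01 -6.40661482e-02]
 [-9.45779626e-04  2.58721470e-01 -9.65951503e-01 -1.41851274e-01]
 [ 0.00000000e+00  0.00000000e+00  0.00000000e+00  1.00000000e+00]] [[399.30719518   0.         318.2733824 ]
 [  0.         399.30719518 241.60531406]
 [  0.           0.           1.        ]]
```

```bash
cat > look.py <<'E'
from plant import robot
from h import *
import pickle
def snap(name,labels):
    o=robot.get_obs();p=robot.camera('wrist');cv2.imwrite(f'pics/{name}.png',p['color'][:,:,::-1])
    T=wristT(p,o);pickle.dump((p,T),open(name+'.pkl','wb'))
    for l in labels:
        for d in robot.masks_of(p,l)[:3]:
            m=d['mask'].astype(np.uint8);c=np.argwhere(m)[:,::-1].astype(np.float32)
            print(name,l,np.round(d['uv'],1),round(d['score'],2),m.sum(),np.round(cv2.minAreaRect(c)[0],1),np.round(cv2.minAreaRect(c)[1:][0],1),round(cv2.minAreaRect(c)[2],1))
    return p,T
E
python3 - <<'E'
from look import *
a=np.pi/2-.187
robot.reach([.44,.05,.20],down(a));snap('w1',['eraser_center','head_grip'])
robot.reach([.50,.14,.22],down(a));snap('w2',['eraser_center','head_grip','trimmer_rail'])
robot.reach([.50,.22,.22],down(a));snap('w3',['head_grip'])
print(robot.get_obs()['time'],robot.get_obs()['position'])
E
```

```text
w1 eraser_center [319.6 287.2] 0.83 1346 [319.6 290.2] [52.2 27.4] 24.2
w1 eraser_center [264.3 102.2] 0.61 756 [264.5 102. ] [40. 19.] 90.0
w1 eraser_center [ 76.3 115.8] 0.56 952 [ 75.5 115.3] [45.2 23.4] 71.6
w1 head_grip [538.4 321.7] 0.56 5407 [528.9 332. ] [94.1 85.5] 3.2
w2 eraser_center [147.8  53. ] 0.89 859 [146.   49.5] [41. 22.] 90.0
w2 eraser_center [203.8 231.6] 0.79 1340 [205.4 236.4] [53.1 26.7] 21.8
w2 head_grip [406.5 285.1] 0.65 8298 [407.1 289.9] [ 82.5 110. ] 1.6
w2 trimmer_rail [256.3 294.1] 0.65 16209 [299.  299.5] [498.  64.] 0.1
w3 head_grip [314.4 303.8] 0.64 7965 [315.5 306.5] [109.  79.] 90.0
4.3083 [0.50004865 0.21857105 0.22003746]
```

View pics/w1.png

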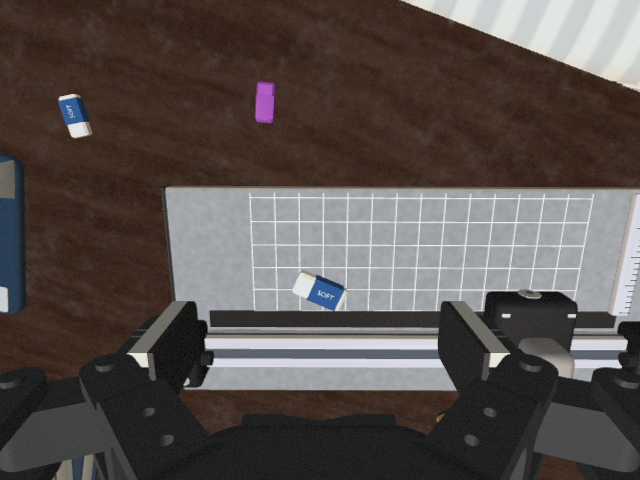

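View pics/w2.png

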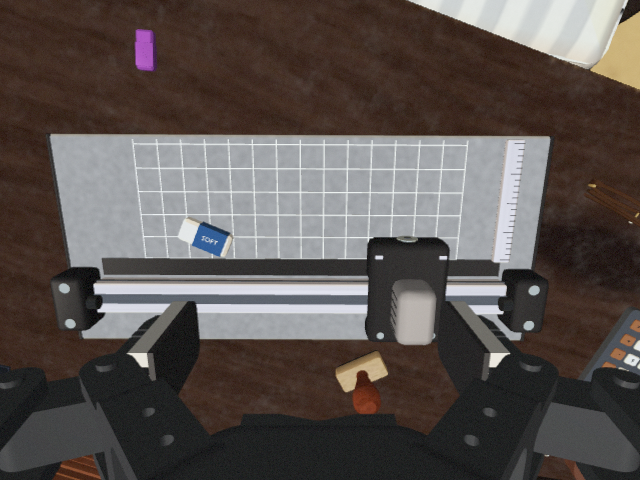

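View pics/w3.png

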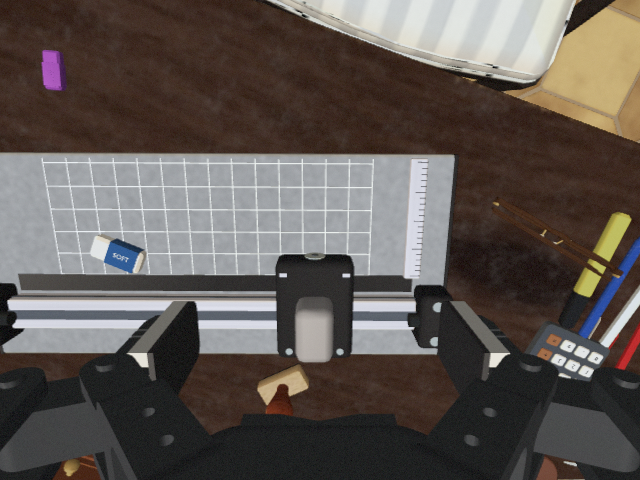

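```bash
python3 - <<'E'
import cv2
for n,b in[('w1',(270,255,370,330)),('w3',(230,230,430,380)),('w2',(330,220,560,370))]:
    a=cv2.imread(f'pics/{n}.png')[b[1]:b[3],b[0]:b[2]];f=600/a.shape[1]
    cv2.imwrite(f'pics/{n}c.png',cv2.resize(a,None,fx=f,fy=f,interpolation=3));print(n,f)
import pickle
from h import *
P={n:pickle.load(open(n+'.pkl','rb')) for n in['w1','w2','w3']}
print(tri([ray(*[P['w1'][0]],(319.6,290.5),P['w1'][1]),ray(P['w2'][0],(205.4,237),P['w2'][1])]))
p,T=P['w1']
L=[at_z(p,u,.03,T) for u in[(301,272),(293,292),(337,310),(346,290)]]
print(np.round(L,4),sum(L)/4)
p,T=P['w2'];C=[at_z(p,u,.018,T) for u in[(51,135),(550,137)]];print(C,np.linalg.norm(C[0]-C[1]),np.arctan2(-(C[1]-C[0])[0],(C[1]-C[0])[1]))
E
```

```text
w1 6.0
w3 3.0
w2 2.608695652173913
(array([0.50320584, 0.0387837 , 0.02403966]), [np.float64(0.00010233999623175662), np.float64(0.00010233999623174182)])
[[0.4818 0.0272 0.03  ]
 [0.4979 0.0171 0.03  ]
 [0.5209 0.0505 0.03  ]
 [0.5044 0.061  0.03  ]] [0.50125843 0.03896264 0.03      ]
[array([ 0.39604021, -0.06704507,  0.018     ]), array([0.47399515, 0.34059089, 0.018     ])] 0.4150229536883347 -0.18895525112406716
```

View pics/w1c.png

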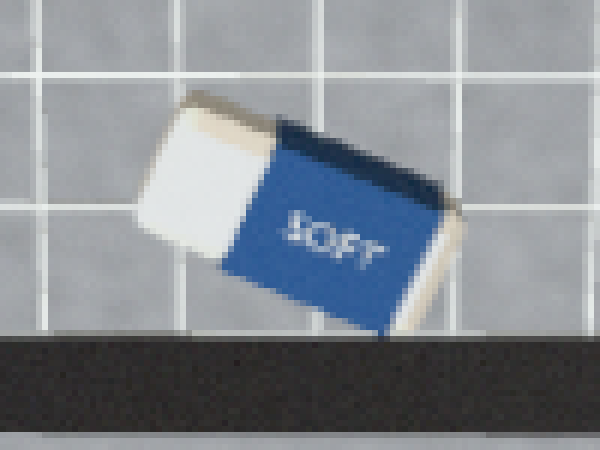

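View pics/w3c.png

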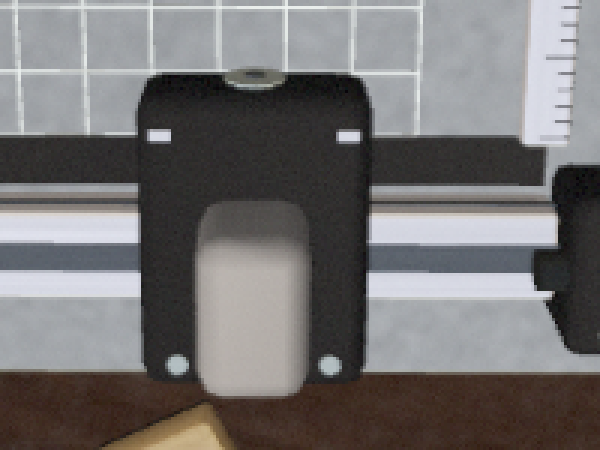

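View pics/w2c.png

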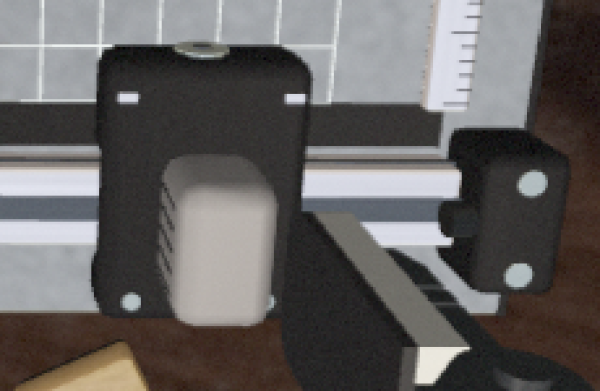

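```bash
python3 - <<'E'
import pickle
from look import *
P={n:pickle.load(open(n+'.pkl','rb')) for n in['w1','w2','w3']}
print('griptop',tri([ray(P['w3'][0],(314,335.5),P['w3'][1]),ray(P['w2'][0],(416.8,319.3),P['w2'][1])]))
print(at_z(P['w3'][0],(314,335.5),.086,P['w3'][1]),at_z(P['w2'][0],(416.8,319.3),.086,P['w2'][1]))
r=down(np.radians(146));print(robot.ik([.503,.0395,.02],r),robot.ik([.383,.168,.004],r))
robot.gripper_to(.48,squeeze=25)
robot.reach([.503,.0395,.10],r)
o=robot.get_obs();print(o['position'],o['width'],o['joint_pos'],o['time'])
snap('e1',['eraser_center'])
E
```

```text
griptop (array([0.58380948, 0.20026287, 0.08190736]), [np.float64(0.000703049701291444), np.float64(0.0007030497012913014)])
[0.58086542 0.20075642 0.086     ] [0.58243969 0.19959491 0.086     ]
[-0.25467126  0.5315579   0.09435693  2.07801683 -0.09366563  0.53589042
  2.45550529] [-0.58049387  0.47832986  0.05040203  2.28763453 -0.06306304  0.37682766
  2.07108887]
[0.50339242 0.0401118  0.1002631 ] 0.48250594398842844 [-0.28899162  0.40035074  0.13520241  2.02202952 -0.07981762  0.72341389
  2.44320296] 6.1167
e1 eraser_center [320.7 249. ] 0.62 2798 [320.5 251.5] [77. 37.] 90.0
e1 eraser_center [545.5  65.3] 0.62 1634 [543.5  67.2] [27.2 64.2] 71.6
```

View pics/e1.png

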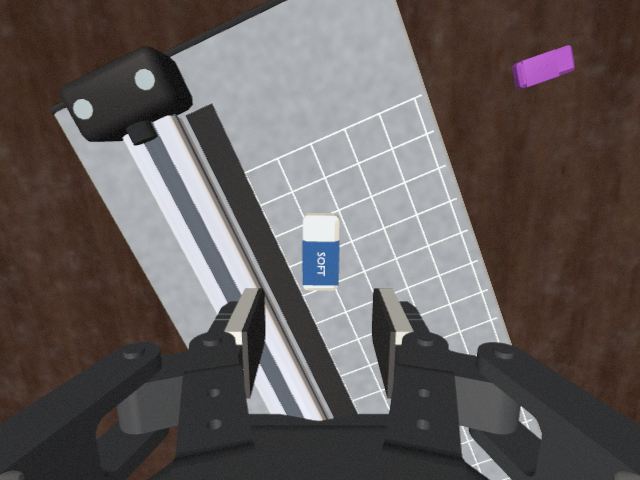

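```bash
python3 - <<'E'
import pickle
from look import *
p,T=pickle.load(open('e1.pkl','rb'))
q=at_z(p,(320.7,250),.0265,T);print(q)
t=(q[:2]+[.503,.039])/2 if np.linalg.norm(q[:2]-[.503,.039])<.006 else None
print(t)
hit=robot.servo_line([*t,.035],velocity=.1,contact_N=5)
hit2=robot.servo_line([*t,.0205],velocity=.03,contact_N=3) 
print(hit,hit2,robot.get_obs()['position'])
robot.gripper_to(0,squeeze=25)
o=robot.get_obs();print(o['width']*85,o['wrist_force'],o['position'])
robot.servo_line([*t,.09],velocity=.1)
o=robot.get_obs();print(o['width']*85,o['wrist_force'],o['time'])
snap('e2',['eraser_center'])
E
```

```text
[0.50151364 0.03707499 0.0265    ]
[0.50225682 0.03803749]
False False [0.50217537 0.03800476 0.02036872]
19.0023885162291 [-0.57278282 -0.14673643  2.48205985] [0.50240863 0.0380351  0.02072957]
19.29308091018792 [-1.01043699  0.40221693 -0.52534825] 8.8
e2 eraser_center [318.3 316.6] 0.86 6053 [319. 316.] [114.  56.] 90.0
```

View pics/e2.png

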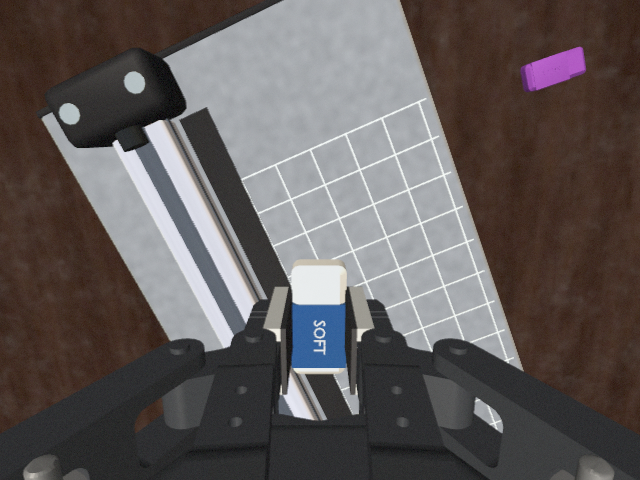

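```bash
python3 - <<'E'
from look import *
r=down(np.radians(146))
t=[.383,.150]
robot.servo_line([*t,.09],velocity=.15)
robot.servo_line([*t,.02],velocity=.1)
print(robot.servo_line([*t,.0025],velocity=.03,contact_N=3),robot.get_obs()['position'])
robot.gripper_to(.5)
robot.servo_line([*t,.12],velocity=.12)
print(robot.get_obs()['time'])
snap('e3',['eraser_center'])
robot.gripper_to(.85)
a=np.pi/2-.188
robot.reach([.545,.207,.19],down(a))
snap('g1',['head_grip'])
print(robot.get_obs()['time'],robot.get_obs()['position'])
E
```

```text
True [0.38279373 0.14993045 0.00263933]
13.05
e3 eraser_center [255.7  30.6] 0.69 1446 [254.9  29.6] [30.1 51.4] 68.6
e3 eraser_center [317.5 238.3] 0.56 2031 [317.5 240. ] [66. 31.] 90.0
g1 head_grip [322.1 263.2] 0.86 10254 [322. 266.] [120.  90.] 90.0
g1 head_grip [238.1 206.1] 0.49 108684 [242.1 208.2] [485.  233.2] 0.2
g1 head_grip [282.4 370.4] 0.47 2413 [288.7 374.1] [58.9 60.2] 67.6
14.5833 [0.54386904 0.20648473 0.18945414]
```

View pics/e3.png

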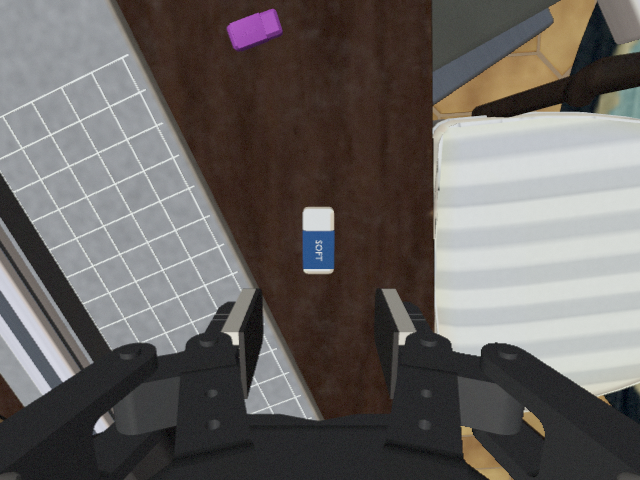

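View pics/g1.png

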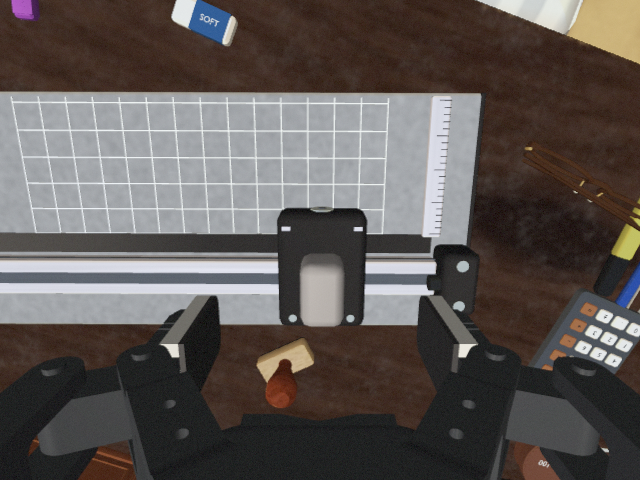

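```bash
python3 - <<'E'
import pickle
from look import *
c=cv2.imread('pics/g1.png')[190:350,250:400];cv2.imwrite('pics/g1c.png',cv2.resize(c,None,fx=4,fy=4,interpolation=3))
p,T=pickle.load(open('g1.pkl','rb'));print(at_z(p,(322,298),.086,T))
p=robot.camera('top')
A=at_z(p,(140+21/2.5,130+143/2.5),.052);B=at_z(p,(140+519.5/2.5,130+235.5/2.5),.052);print(A,B,np.linalg.norm(A-B),np.arctan2(-(A-B)[0],(A-B)[1]),(A+B)/2)
p2,T2=pickle.load(open('w2.pkl','rb'))
A=at_z(p2,(330+525.5/2.609,220+230/2.609),.052,T2);B=at_z(p2,(67.5,302.5),.052,T2);print(A,B,np.linalg.norm(A-B),np.arctan2(-(A-B)[0],(A-B)[1]),(A+B)/2)
E
```

```text
[0.58336338 0.2002325  0.086     ]
[0.60743666 0.30369323 0.052     ] [ 0.53373263 -0.07885517  0.052     ] 0.38958383253623075 -0.1903336858583439 [0.57058465 0.11241903 0.052     ]
[0.60798377 0.30143733 0.052     ] [ 0.5313616  -0.07981713  0.052     ] 0.38887776615010156 -0.1983317628140542 [0.56967268 0.1108101  0.052     ]
```

View pics/g1c.png

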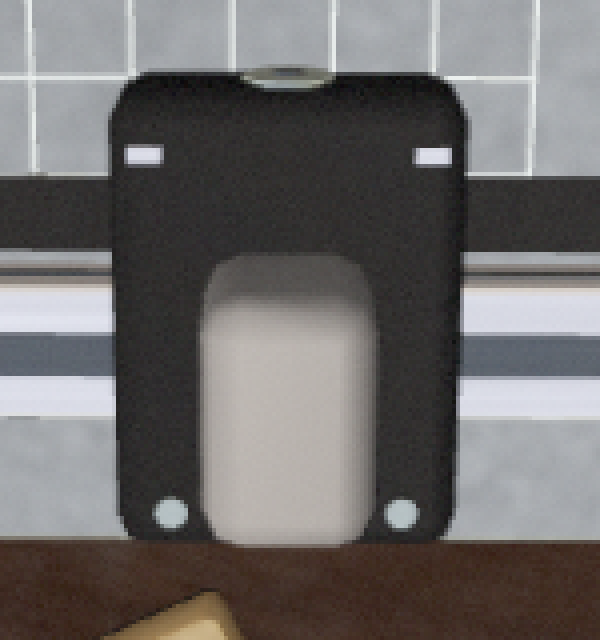

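```bash
python3 - <<'E'
from look import *
a=np.pi/2-.190
t=[.5855,.2005]
robot.gripper_to(.62)
robot.reach([*t,.12],down(a))
print(robot.servo_line([*t,.060],velocity=.08,contact_N=6))
o=robot.get_obs();print(o['position'],o['wrist_force'],o['time'],o['width'])
robot.gripper_to(0,squeeze=40)
o=robot.get_obs();print(o['position'],o['wrist_force'],o['torque'],o['time'],o['width']*85)
p,T=snap('g2',[])
E
```

```text
False
[0.58584552 0.20049803 0.06028088] [ 0.1675729  -0.01026898 -0.9188514 ] 16.2833 0.6183690975894343
[0.58594754 0.20069399 0.06072912] [-1.29389975  0.18760235  5.5293169 ] [-0.10475964  0.22427721 -0.00593326] 16.6083 29.34104746242757
```

View pics/g2.png

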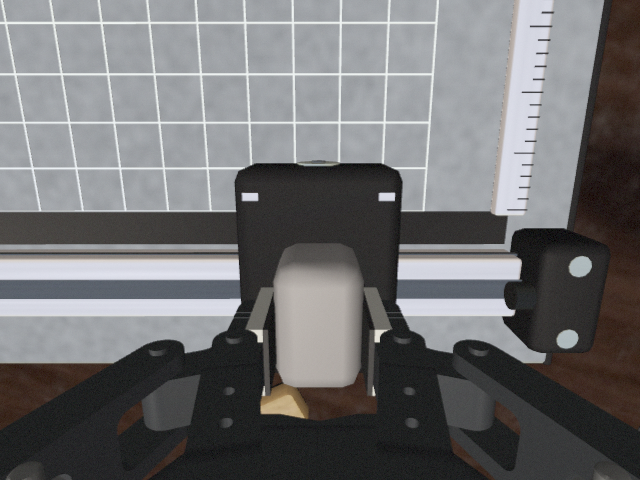

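```bash
cat > slide.py <<'E'
from look import *
import json,os
YAW=-.190
U=np.array([-np.sin(YAW),np.cos(YAW),0])  # own +y (left)
V=np.array([np.cos(YAW),np.sin(YAW),0])
P0=np.array([.5858,.2006,.0605]);F0=np.array([-1.29,.19,5.53])
def rd():
    o=robot.get_obs();d=o['position']-P0;f=o['wrist_force']-F0
    return dict(s=round(float(-d@U)*1e3,2),lat=round(float(d@V)*1e3,2),f=round(float(f@U),2),fl=round(float(f@V),2),fz=round(float(f[2]),2),t=round(o['time'],2))
LAT=[0.0]
def go(s,v,cn=None):  # s: mm to the right of the start
    hit=robot.servo_line(P0-U*s*1e-3+V*LAT[0]*1e-3,velocity=v,contact_N=cn)
    r=rd();r['hit']=hit;r['cmd']=round(s,2)
    open('log.jsonl','a').write(json.dumps(r)+'\n');return r
E
python3 - <<'E'
from slide import *
for s in range(-5,-36,-5): print(go(s,.03,14))
E
```

```text
{'s': -5.84, 'lat': 0.15, 'f': 1.15, 'fl': 0.99, 'fz': -1.97, 't': 16.98, 'hit': False, 'cmd': -5}
{'s': -10.59, 'lat': 0.09, 'f': 2.51, 'fl': 0.75, 'fz': 0.32, 't': 17.3, 'hit': False, 'cmd': -10}
{'s': -15.42, 'lat': 0.1, 'f': 0.4, 'fl': 0.35, 'fz': -1.02, 't': 17.62, 'hit': False, 'cmd': -15}
{'s': -20.38, 'lat': 0.09, 'f': 1.96, 'fl': 0.2, 'fz': 0.05, 't': 17.93, 'hit': False, 'cmd': -20}
{'s': -25.39, 'lat': 0.07, 'f': 1.39, 'fl': 0.31, 'fz': -1.37, 't': 18.25, 'hit': False, 'cmd': -25}
{'s': -30.42, 'lat': 0.12, 'f': 1.21, 'fl': -0.07, 'fz': -0.91, 't': 18.57, 'hit': False, 'cmd': -30}
{'s': -35.39, 'lat': 0.1, 'f': 0.85, 'fl': -0.04, 'fz': -0.16, 't': 18.88, 'hit': False, 'cmd': -35}
```

```bash
python3 - <<'E'
from slide import *
s=-35
while s>-60:
    s-=2; r=go(s,.015,7); print(r)
    if r['hit'] or abs(r['f'])>6: break
E
```

```text
{'s': -36.99, 'lat': 0.11, 'f': 1.19, 'fl': -0.7, 'fz': 0.37, 't': 19.17, 'hit': False, 'cmd': -37}
{'s': -38.9, 'lat': 0.12, 'f': 1.46, 'fl': 0.54, 'fz': 0.19, 't': 19.45, 'hit': False, 'cmd': -39}
{'s': -40.93, 'lat': 0.08, 'f': -0.49, 'fl': -0.14, 'fz': 0.52, 't': 19.73, 'hit': False, 'cmd': -41}
{'s': -42.92, 'lat': 0.1, 'f': -0.96, 'fl': 0.72, 'fz': 0.24, 't': 20.02, 'hit': False, 'cmd': -43}
{'s': -44.93, 'lat': 0.07, 'f': -0.7, 'fl': 0.11, 'fz': -0.15, 't': 20.3, 'hit': False, 'cmd': -45}
{'s': -46.93, 'lat': 0.09, 'f': 0.35, 'fl': -0.06, 'fz': -0.13, 't': 20.58, 'hit': False, 'cmd': -47}
{'s': -48.95, 'lat': 0.09, 'f': 0.5, 'fl': 0.26, 'fz': 0.02, 't': 20.87, 'hit': False, 'cmd': -49}
{'s': -49.96, 'lat': 0.07, 'f': -2.98, 'fl': -0.23, 'fz': 2.4, 't': 21.15, 'hit': False, 'cmd': -51}
{'s': -49.97, 'lat': 0.05, 'f': -2.17, 'fl': 0.46, 'fz': -0.08, 't': 21.38, 'hit': True, 'cmd': -53}
```

```bash
python3 - <<'E'
from slide import *
snap('l1',[])
print(rd())
r=go(-51.5,.01,6);print(r)
for i in range(3): robot.dwell(.1);print(rd())
E
```

```text
{'s': -49.92, 'lat': 0.06, 'f': -3.27, 'fl': -0.64, 'fz': 1.33, 't': 21.43}
{'s': -50.07, 'lat': 0.09, 'f': -4.54, 'fl': -1.83, 'fz': 2.89, 't': 21.68, 'hit': False, 'cmd': -51.5}
{'s': -50.11, 'lat': 0.07, 'f': -4.83, 'fl': -0.7, 'fz': 2.73, 't': 21.78}
{'s': -50.06, 'lat': 0.05, 'f': -4.45, 'fl': -1.14, 'fz': 1.22, 't': 21.88}
{'s': -50.05, 'lat': 0.09, 'f': -4.0, 'fl': -1.43, 'fz': 2.73, 't': 21.98}
```

View pics/l1.png

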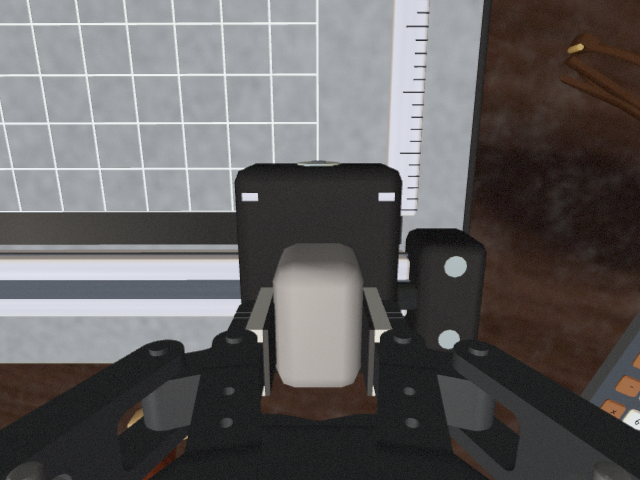

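```bash
python3 - <<'E'
from slide import *
print(go(-52.6,.01,6)); robot.dwell(.15);print(rd())
s=-47
while s<=110:
    r=go(s,.03,22);print(r['cmd'],r['s'],r['f'],r['fl'],r['fz'],r['lat'],r['t'],r['hit'])
    if r['hit'] or abs(r['fl'])>9: break
    s+=4.5
E
```

```text
{'s': -50.48, 'lat': 0.03, 'f': -6.64, 'fl': -2.17, 'fz': 3.64, 't': 22.24, 'hit': False, 'cmd': -52.6}
{'s': -50.47, 'lat': 0.09, 'f': -6.32, 'fl': -1.04, 'fz': 4.53, 't': 22.39}
-47 -46.54 -0.57 -0.23 0.52 0.09 22.73 False
-42.5 -41.97 -0.86 -0.61 0.63 0.06 23.02 False
-38.0 -37.22 -0.24 -0.81 1.16 0.05 23.32 False
-33.5 -32.54 -1.06 0.4 1.59 0.05 23.62 False
-29.0 -27.98 -1.01 -0.3 1.51 0.06 23.93 False
-24.5 -23.47 -0.73 0.36 2.08 0.08 24.23 False
-20.0 -18.96 -1.59 -0.4 0.85 0.08 24.52 False
-15.5 -14.46 -1.53 -0.34 1.79 0.07 24.82 False
-11.0 -9.92 -1.61 -1.03 1.19 0.11 25.12 False
-6.5 -5.48 -1.52 0.46 1.21 0.09 25.43 False
-2.0 -0.93 -0.8 0.09 0.9 0.08 25.73 False
2.5 3.55 -1.3 -0.21 1.23 0.11 26.02 False
7.0 8.11 -1.38 -0.23 1.79 0.08 26.32 False
11.5 12.6 -1.96 0.77 0.49 0.09 26.62 False
16.0 17.06 -0.31 -0.03 1.68 0.11 26.93 False
20.5 21.47 -1.26 0.54 1.17 0.13 27.23 False
25.0 25.9 -0.27 -0.47 1.31 0.1 27.52 False
29.5 30.5 0.76 0.31 1.95 0.12 27.82 False
34.0 35.16 -1.2 0.55 1.74 0.12 28.12 False
38.5 39.67 -1.2 -1.16 1.93 0.09 28.43 False
43.0 44.31 -0.75 -0.13 0.73 0.13 28.73 False
47.5 49.04 -0.73 -0.42 2.8 0.09 29.02 False
52.0 53.59 -1.34 0.08 3.82 0.11 29.32 False
56.5 57.93 -0.82 0.11 2.75 0.11 29.62 False
61.0 62.48 -0.6 0.49 2.57 0.12 29.93 False
65.5 66.99 -1.49 0.41 2.2 0.11 30.23 False
70.0 71.49 -1.31 0.26 1.07 0.11 30.52 False
74.5 76.02 -1.77 0.27 2.51 0.09 30.82 False
79.0 80.54 0.01 -0.44 2.03 0.12 31.12 False
83.5 85.03 -1.6 1.16 2.45 0.15 31.43 False
88.0 89.52 -1.66 1.02 1.49 0.12 31.73 False
92.5 94.01 -1.4 1.18 0.77 0.1 32.02 False
97.0 98.5 -0.86 0.36 1.44 0.1 32.33 False
101.5 102.71 -0.36 0.3 2.29 0.13 32.62 False
106.0 106.37 0.91 0.62 1.75 0.13 32.92 False
```

```bash
python3 - <<'E'
from slide import *
s=110
while s<=218:
    r=go(s,.03,22);print(r['cmd'],r['s'],r['f'],r['fl'],r['fz'],r['lat'],r['t'],r['hit'])
    if r['hit'] or abs(r['fl'])>9: break
    s+=4
E
```

```text
110 110.06 2.8 1.12 0.87 0.11 33.21 False
114 113.81 2.78 1.25 1.19 0.09 33.49 False
118 118.89 -0.76 0.72 2.14 0.13 33.77 False
122 122.58 0.94 1.7 1.56 0.11 34.06 False
126 127.28 -1.43 0.18 1.85 0.13 34.34 False
130 131.92 -2.29 0.49 2.64 0.13 34.62 False
134 135.51 -1.7 1.24 1.41 0.16 34.91 False
138 139.51 -1.39 0.62 1.01 0.12 35.19 False
142 143.49 -1.08 0.06 0.96 0.16 35.48 False
146 147.48 -1.89 0.76 1.24 0.12 35.76 False
150 151.5 -0.71 1.72 1.84 0.16 36.04 False
154 155.5 -0.97 1.0 1.2 0.11 36.33 False
158 159.48 -0.91 0.96 1.03 0.13 36.61 False
162 163.5 -1.16 1.49 0.7 0.15 36.89 False
166 167.47 -1.57 1.44 0.89 0.12 37.17 False
170 171.48 -0.98 0.59 0.85 0.14 37.46 False
174 175.48 -1.27 2.12 0.13 0.13 37.74 False
178 179.5 -0.82 1.03 -0.03 0.13 38.02 False
182 183.48 -1.72 2.37 0.02 0.14 38.31 False
186 187.24 -0.26 1.87 0.01 0.15 38.59 False
190 191.12 -0.23 1.34 0.09 0.17 38.88 False
194 195.35 -0.37 1.26 0.59 0.16 39.16 False
198 199.36 -1.04 1.84 1.19 0.13 39.44 False
202 203.54 -0.58 0.37 0.25 0.16 39.73 False
206 207.51 -1.11 0.68 0.74 0.16 40.01 False
210 211.57 -1.36 2.28 0.31 0.16 40.29 False
214 215.66 -2.04 2.27 0.48 0.16 40.58 False
218 219.47 -1.18 1.43 0.84 0.17 40.86 False
```

```bash
python3 - <<'E'
from slide import *
s=222;k=0
while s<240:
    s+=2 if s<228 else 1.2; r=go(s,.015,8); print(r['cmd'],r['s'],r['f'],r['fl'],r['fz'],r['t'],r['hit'])
    if r['f']>3.5 or r['hit']: break
robot.dwell(.1);print(rd())
snap('r1',[])
E
```

```text
224 225.15 -0.35 1.57 0.49 41.41 False
226 227.09 0.73 1.38 0.17 41.69 False
228 229.08 -0.42 2.8 0.32 41.98 False
229.2 230.17 0.25 1.56 0.6 42.23 False
230.4 230.97 1.38 0.8 -0.45 42.48 False
231.6 231.34 4.39 0.76 -0.58 42.73 False
{'s': 231.35, 'lat': 0.13, 'f': 4.35, 'fl': 2.13, 'fz': -0.24, 't': 42.83}
```

View pics/r1.png

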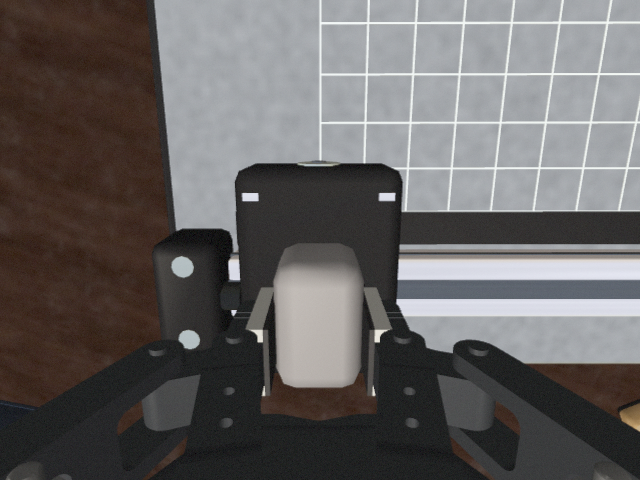

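```bash
python3 - <<'E'
from slide import *
r=go(232.5,.012,6);robot.dwell(.1);print(rd())
print(go(215,.03,None));robot.dwell(.15);print(rd())
r=go(150,.045,6);print(r)
E
```

```text
{'s': 231.6, 'lat': 0.14, 'f': 6.91, 'fl': 1.83, 'fz': -0.47, 't': 43.23}
{'s': 216.65, 'lat': 0.16, 'f': -2.25, 'fl': 1.95, 'fz': 1.33, 't': 43.96, 'hit': False, 'cmd': 215}
{'s': 216.64, 'lat': 0.19, 'f': -1.19, 'fl': 1.24, 'fz': 0.59, 't': 44.11}
{'s': 151.09, 'lat': 0.14, 'f': -0.33, 'fl': 1.01, 'fz': 0.99, 't': 45.7, 'hit': False, 'cmd': 150}
```

```bash
python3 - <<'E'
from slide import *
r=go(80,.04,5);print(r)
if r['hit']:
    for s in np.arange(r['s']-4,80,-3.5):
        r=go(s,.03,None);print(r['cmd'],r['s'],r['f'],r['fl'],r['t'])
E
```

```text
{'s': 132.64, 'lat': 0.1, 'f': 1.94, 'fl': 1.2, 'fz': -1.48, 't': 46.44, 'hit': True, 'cmd': 80}
128.64 130.82 -2.6 0.35 46.72
125.14 127.32 -3.16 -0.65 46.98
121.64 123.79 -2.39 0.58 47.25
118.14 119.07 1.55 0.42 47.52
114.64 115.48 0.83 0.36 47.78
111.14 112.34 -0.0 1.0 48.05
107.64 107.92 3.44 -0.29 48.32
104.14 104.79 1.37 0.72 48.58
100.64 101.3 0.57 0.64 48.85
97.14 97.82 0.97 0.7 49.12
93.64 94.3 1.87 0.26 49.38
90.14 90.78 1.47 -0.34 49.65
86.64 87.3 0.82 0.76 49.92
83.14 83.79 1.72 0.57 50.18
```

```bash
python3 - <<'E'
from slide import *
r=go(10,.05,6);print(r)
r=go(85,.05,None);print(r);robot.dwell(.1);print(rd())
r=go(150,.035,5);print(r)
E
```

```text
{'s': 49.61, 'lat': 0.12, 'f': 2.92, 'fl': 1.58, 'fz': -1.93, 't': 50.98, 'hit': True, 'cmd': 10}
{'s': 87.5, 'lat': 0.12, 'f': -1.76, 'fl': 0.37, 'fz': 0.33, 't': 51.83, 'hit': False, 'cmd': 85}
{'s': 87.43, 'lat': 0.12, 'f': -1.65, 'fl': 0.46, 'fz': 1.18, 't': 51.93}
{'s': 102.87, 'lat': 0.13, 'f': -3.63, 'fl': -0.12, 'fz': -0.91, 't': 52.7, 'hit': True, 'cmd': 150}
```

```bash
python3 - <<'E'
from slide import *
go(92,.05);robot.dwell(.1);print(rd())
r=go(145,.045,8.5);print(r)
E
```

```text
{'s': 92.22, 'lat': 0.13, 'f': 1.19, 'fl': 0.52, 'fz': 0.27, 't': 53.11}
{'s': 105.46, 'lat': 0.13, 'f': -4.25, 'fl': 1.21, 'fz': 0.85, 't': 53.64, 'hit': True, 'cmd': 145}
```

```bash
python3 - <<'E'
from slide import *
go(64,.06);robot.dwell(.1);print(rd())
r=go(15,.05,8.5);print(r)
E
```

```text
{'s': 63.81, 'lat': 0.11, 'f': 1.27, 'fl': 0.47, 'fz': 0.21, 't': 54.55}
{'s': 14.87, 'lat': 0.12, 'f': 0.71, 'fl': 1.17, 'fz': 0.44, 't': 55.68, 'hit': False, 'cmd': 15}
```

```bash
python3 - <<'E'
from slide import *
go(95,.07);r=go(117,.04);robot.dwell(.1);r=rd();print(r)
for i in range(3):
    e=117.5-r['s']
    if abs(e)<1: break
    c=r['s']+e+np.sign(e)*1.0; go(c,.02);r=rd();print(c,r)
E
```

```text
{'s': 117.52, 'lat': 0.13, 'f': 1.53, 'fl': 0.56, 'fz': 1.57, 't': 57.77}
```

Right on target. Release, rise, check.

```bash
python3 - <<'E'
from slide import *
robot.gripper_to(.62)
p=robot.get_obs()['position'];print(rd())
robot.servo_line([p[0],p[1],.14],velocity=.12)
robot.reach([.50,.13,.22],down(np.pi/2-.19))
snap('f1',['head_grip'])
t=robot.camera('top');cv2.imwrite('pics/ftop.png',t['color'][100:400,100:500,::-1].repeat(2,0).repeat(2,1))
o=robot.get_obs();print(o['time'],o['wrist_force'])
E
```

```text
{'s': 117.45, 'lat': -0.33, 'f': 0.7, 'fl': 1.58, 'fz': -4.86, 't': 58.13}
59.625 [ 0.54693095 -0.26812093  0.27233887]
```

View pics/f1.png

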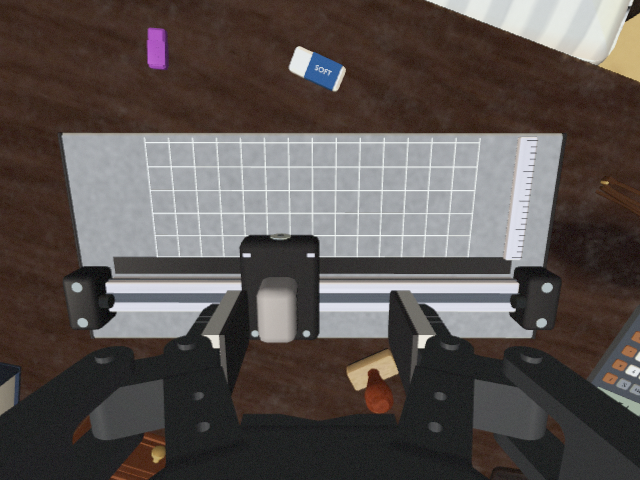

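View pics/ftop.png

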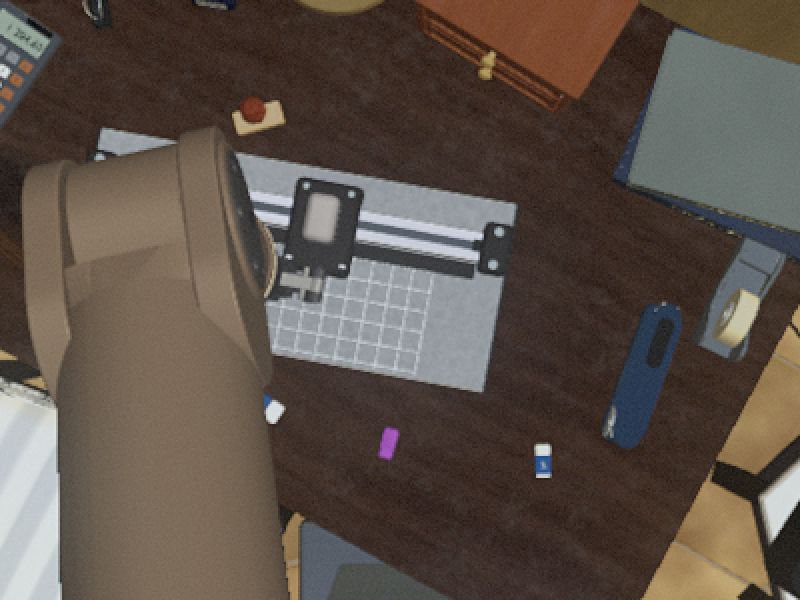

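```bash
python3 -c "
from plant import robot
print(robot.sign_off(),robot.get_obs()['time'])"
```

```text
the job is handed in; nothing more can be done
the job is handed in; nothing more can be done
```

I laid the eraser flat on the bare desk in front of the board. I then slid the head to the left stop, with about 6–7 N at the grip, and across to the right stop, with about 7 N. It now stands released at runner ≈ 0.167 m, the middle of the hardest drag. I handed the job in at about 60 s.

**Checks that agreed**
- **Travel:** I measured 280.3 mm between the two stop contacts, against 280 mm given.
- **Hardest place:** Its edges were at runner ≈ 0.153 m moving right and 0.183 m moving left. The drag there changed by at least 8.5 N.
- **Lighter drags:** I found two, near runner 0.10 m and 0.24 m. A pass over the first did not trip an 8.5 N limit, and a pass over the second did not trip 6 N.
- **Final picture:** The gaps to the two stops put the head at about 0.166 m. In the last pictures the stapler, the stamp and the other two erasers look to be where they were.

**Checks that disagreed or fell short**
- **Eraser angle:** Its long side lay only about 23° off the rail, not roughly across it as described, so I took it square to its true direction.
- **Force readings:** Readings taken at rest between steps understated the drag, so I placed the spot from passes that stop on a force change. I did not measure the peak drag itself. The spot is good to about 2 mm.
- **Extra passes:** After the right stop I made extra passes over the middle of the rail to confirm the spot. They ran somewhat faster than the first slide, up to about 0.07 m/s.

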